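# Line up the faceplate with the tapered pin

## Robot

A 6-joint arm with a two-finger parallel gripper is mounted at the origin on the work surface. World frame = base frame: x ahead of the robot, y to its left, z up, the work surface at z = 0. Lengths are in m, angles in rad, forces in N, time in s.
With the tool pointing down it reaches from about 0.3 to 0.775 m from the base axis. Payload 14.6 kg.
Tool frame: the origin (TCP) lies midway between the tips of the shut fingers; the grasp point (between the pads) lies 19 mm behind it (ctrl.grip_depth is the z of the grasp point in the tool frame, in m); z points along the fingers, y is the line along which they close (so a half turn about z gives the same grasp; the last joint's range is limited). The gripper opens to 94 mm and grips with 3 to 60 N. Pads are 16 mm wide; open, the fingers measure 119 mm over their backs; the gripper's body (75 mm by 177 mm) begins 78 mm behind the grasp point.
Start: joints at [1.076, 0.3, 1.521, -0, 1.321, -0.067], TCP at [0.228, 0.5, 0.205] pointing down, gripper open.
Joint ranges: [-3.03, 3.03], [-0.79, 2.21], [0.23, 2.52], [-1.04, 4.18], [0, 3.07], [-2.55, 2.55]. Speed limits (rad/s): [2.22, 2.22, 2.57, 3.14, 3.14, 3.14].

## Interface

Orientations are given as [roll, pitch, yaw] about the fixed x, y, z axes, in that order (R = Rz(yaw) Ry(pitch) Rx(roll)).
In Python, from station import ctrl gives the robot as it stands. The module is installed in compiled form; this text tells all that it offers.
- The arm moves only by the tool carry_out, never from a script. Its argument "commands" is a list of rows, each a list of 3 entries, a list of its own where there are three numbers: the closure, from 0 (fully open) to 1 (shut), then the shift along the tool's x, y, z in mm, then the turn, a rotation vector about the tool's x, y, z in rad. In form: [[gripper, [tx, ty, tz], [wx, wy, wz]], ...]. A call has 1 to 10 rows; each row shifts and turns the commanded pose from where the row before left it, along the tool's axes as they then stand; what a row does not reach is not made up. A row lasts 1/8 s, in which the tool goes at most 62.5 mm and 10.7 degrees, less where a joint would pass 70% of its speed; a pose out of reach is approached as far as the arm can. A call with a gripper value outside its range is refused whole. The fingers move at their own pace and stop on an object; "squeeze" is the grip in N (left out, the last holds). Time passes only in rows, so rows that do not move let the fingers close. It gives the time, the measured TCP pose, the force, the opening and the grip force at its end, in the units of the state.
- ctrl.get_obs(): the state, without advancing time (a new reading comes with each control period).
- ctrl.camera(name): name is "side" or "top" or "wrist"; returns a dict with "img" (400x640x3 uint8, blue, green, red), "camera_matrix" (3x3 intrinsics, pixels), "rvec" (rotation vector, rad) and "tvec" (3), from world to camera coordinates, as OpenCV has them. Camera axes: x right, y down, z forward; pixel columns grow to the right and rows downward; lengths in m; the calibration is good to about 2 mm. A picture is of the moment at which its call begins. There is no depth.
- ctrl.hand_in(): hands the job in; it is judged then, once.
Trained networks look in the newest picture that a camera, given by its name, has taken for a name from the list of things; names that differ only in an ending like _2 or _b are one class to them, and where a whole thing is asked for, a point or a joint stands for the part that bears it (a point fixed in the world has none). Each returns a list of dicts, best first, with "score" (0 to 1); they miss things now and then, are a little off and sometimes report something else, mostly with a low value. They report only what shows in the picture. A call takes as long as a camera call. They do not tell look-alikes from the thing itself.
- ctrl.outline_of(thing, camera): "region" (400x640 bool, what is visible of it).
- ctrl.place_of(thing, camera): "at" ([x, y, z] in m, in world coordinates, good to about 4 mm: a listed point, or the origin of a listed thing).
The state is a dict: "time_s": time; "qpos": joint angles; "joint_vel": joint speeds; "tau": joint torques, N m; "ee_pos": TCP position; "eef_rot": TCP orientation; "force": force on the tool from outside, world axes, zero at the start; "moment": the same for the moment, N m; "grip_width": finger opening in m; "grip_force": force on a finger pad.
Only numpy, scipy, OpenCV 4.12 (cv2) and the standard library are available. Lean on these libraries where they do the work, as an engineer would, in place of code of your own. Each camera call takes 0.05 s, during which the arm holds its last target. There are 200 camera calls.

## Task

The aluminium faceplate on the upright chuck post is clocked a little off, so its three holes do not line up with those of the backplate under it. Fetch the tapered alignment pin from the rack and work it, without forcing it, point first down through one of the faceplate's holes and the backplate hole below, so that it pulls the two plates into line, until its head sits fully home on the faceplate; leave it standing there and everything else where it was.

Things in the scene. Friction and masses are not known exactly. Their poses are not given: they have to be found in the camera images.
- pin: Loose steel tapered pin, 114 mm long, 0.13 to 0.25 kg. Origin at the centre of its point, z axis along it towards the head. Flat point 10 mm across, taper to 16 mm at 45 mm from the point, straight 16 mm shank up to 85 mm, then an octagonal head 26 mm across flats from 85 to 111 mm with a low cap. Lies in one of the rack's pigeonholes (which one varies), head inside, point towards the robot.
- pin_head (a point): The middle of the pin's octagonal head, on its axis, 98 mm from the point. In the rack the head and the last 6 to 11 mm of the shank are under the roof. Lying on the bench, the pin rests on a flat of its head and on its point and does not roll; its z axis is then 0.09 rad above level, the middle of the head 14 mm above the bench.
- stand: Fixed upright chuck post, 56 mm thick, on a 130 mm square foot 12 mm thick. Origin on its axis at bench level, z up; its yaw tells nothing. It carries a steel backplate 152 mm across from 88 to 100 mm above the bench, with three 17 mm through holes, equally spaced 55 mm from the axis, open air below. The faceplate lies on it. With the pin fully home, its point is 25 mm above the bench.
- faceplate: Aluminium disc on the backplate, 152 mm across, 10 mm thick, top 110 mm above the bench, same holes; its centre nut stands 14 mm high. It starts turned by up to 0.24 rad either way: each backplate hole is up to 13 mm round the circle from the hole above; which way can only be felt. It turns stiffly on the axis (some 7 N at a hole), even by the pin's point pushed sideways, and stays. Origin: axis.
- hole0 (a point): Centre of the mouth of one of the faceplate's three equal 17 mm through holes, at its top face, 55 mm from the post's axis. Any of the three will do.
- hole1 (a point): Centre of the mouth of one of the faceplate's three equal 17 mm through holes, at its top face, 55 mm from the post's axis. Any of the three will do.
- hole2 (a point): Centre of the mouth of one of the faceplate's three equal 17 mm through holes, at its top face, 55 mm from the post's axis. Any of the three will do.
- rack: Fixed plywood rack of three pigeonholes, open to its front (-x side, facing the robot); 100 mm deep, 240 wide, 50 high, walls and roof 8 mm, the bench is its floor; pigeonholes 69 mm wide, 42 high, 77 apart. Origin at bench level under its centre. The bench between rack and post (round x 0.42 to 0.54, y -0.04 to 0.12) is clear.
- knockout_bar: Loose straight steel bar, 12 mm thick, 136 mm long with an octagonal brass knob, in another pigeonhole. Not needed. Origin at the end that points out, z along the bar.
- drive_centre: Loose steel drive centre with a slight Morse taper, 13 mm thick at its end and 18 mm at its neck, 113 mm long, in another pigeonhole. Not needed. Origin at the thin end, z along it.
- finial: Loose turned wooden finial, 124 mm tall, 54 mm foot, standing. Origin under its foot.
- bowl: Loose wooden bowl, 130 mm across, 50 mm high. Origin under its foot.
- screw_tray: Loose plastic tray with screws, 90 by 70 by 25 mm. Origin under its centre.
- gouge: Loose turning gouge lying down, 350 mm long, 32 mm thick. Origin at its middle, x towards the blade.
- calipers: Loose bow calipers lying flat, 140 by 98 mm, 9 mm thick. Origin at the pivot, x towards the points.
Not all that is in view belongs to the job. Leave any orange or turquoise look-alike of the pin alone.

How it is judged:
By the outcome, as a careful person would: the job done as asked, in the order asked, and still so for the second after the job is handed in, with the robot touching nothing.
It also fails if it takes over 72 s, if anything falls off the work surface, if the arm or the gripper's body presses on something with over 40 N, if the wrist force passes 120 N, or if a joint passes its speed limit or range.

## Working session

There is one attempt and no reset: what is moved stays moved. The work goes in short steps, Python scripts to look and compute and a tool call to move; the robot and the scene stay as the last step left them, time stands still between calls to the robot, and variables do not carry over. Pictures are saved under pics/ and viewed, at most 11 in all, crops included, and the job is handed in when it is done.

Besides the shell and the picture viewer there is one more tool, called as name(argument=value, ...) on one line, values as JSON. carry_out: Moves the arm, as the interface text tells. Its arguments: {"type":"object","properties":{"commands":{"type":"array","items":{"type":"array"}},"squeeze":{"type":"number"}},"required":["commands"]}

```bash
mkdir -p pics; cat > h.py <<'E'
from station import ctrl
import cv2, numpy as np
from scipy.spatial.transform import Rotation as Ro
def look(c,n=None):
    d=ctrl.camera(c)
    if n: cv2.imwrite('pics/'+n+'.png',d['img'])
    return d
def px(d,p): return cv2.projectPoints(np.array([p],float),d['rvec'],d['tvec'],d['camera_matrix'],None)[0].ravel().round(1)
def ray(d,u,v,z):
    R=cv2.Rodrigues(d['rvec'])[0]; C=-R.T@d['tvec'].ravel()
    r=R.T@np.linalg.inv(d['camera_matrix'])@[u,v,1]
    return C+r*(z-C[2])/r[2]
E
python3 - <<'E'
from h import *
for c in('top','side'):
    d=look(c,c+'0')
    for t in('pin','pin_head','stand','faceplate','hole0','rack','knockout_bar','drive_centre','finial','bowl','gouge'):
        for r in ctrl.place_of(t,c)[:4]: print(c,t,round(r['score'],2),np.round(r['at'],3),px(d,r['at']))
o=ctrl.get_obs();print(o['time_s'],o['ee_pos'],o['eef_rot'],o['force'],ctrl.grip_depth)
E
```

```text
top pin 0.81 [ 0.64  -0.047  0.006] [314.5 161.5]
top pin 0.77 [0.521 0.219 0.007] [227.5 205.1]
top pin 0.63 [0.267 0.097 0.003] [271.6 290. ]
top pin 0.6 [ 0.361 -0.111  0.001] [342.  252.7]
top pin_head 0.79 [0.554 0.006 0.014] [298.5 189.4]
top pin_head 0.77 [0.364 0.099 0.011] [269.5 255.8]
top pin_head 0.65 [0.428 0.234 0.014] [222.2 236.1]
top pin_head 0.5 [0.667 0.136 0.014] [253.8 155.7]
top stand 0.75 [ 0.507 -0.253 -0.001] [385.9 200.9]
top faceplate 0.87 [ 0.504 -0.256  0.1  ] [392.9 195. ]
top hole0 0.93 [ 0.555 -0.285  0.108] [402.2 175.7]
top hole0 0.71 [ 0.503 -0.2    0.111] [373.3 195.5]
top hole0 0.67 [ 0.456 -0.282  0.11 ] [405.  211.1]
top rack 0.73 [0.683 0.216 0.002] [228.2 153.4]
top knockout_bar 0.69 [0.551 0.277 0.006] [208.1 196.2]
top knockout_bar 0.17 [ 0.732  0.012 -0.   ] [294.  134.9]
top drive_centre 0.59 [ 0.455 -0.281  0.108] [404.3 211.4]
top drive_centre 0.58 [0.556 0.206 0.006] [231.7 193.4]
top finial 0.57 [ 0.732  0.018 -0.001] [291.9 135.1]
top bowl 0.67 [ 0.767 -0.274  0.004] [385.1 118.4]
top gouge 0.67 [ 0.51  -0.444  0.002] [449.7 196. ]
to
[... 745 characters left out ...]
0.457 -0.286  0.109] [369.  273.8]
side hole0 0.94 [ 0.504 -0.202  0.115] [362.9 239.8]
side hole0 0.67 [ 0.552 -0.282  0.108] [399.1 254.4]
side hole0 0.47 [ 0.378 -0.456  0.001] [385.9 372.4]
side rack 0.96 [ 0.686  0.219 -0.   ] [324.8 155.8]
side knockout_bar 0.4 [0.549 0.282 0.007] [279.  159.3]
side drive_centre 0.64 [0.562 0.199 0.007] [296.2 172.1]
side finial 0.79 [0.738 0.015 0.   ] [376.5 185. ]
side finial 0.61 [0.565 0.124 0.006] [310.1 185.3]
side bowl 0.74 [ 0.765 -0.269 -0.003] [449.5 240.5]
side gouge 0.56 [ 0.297  0.372 -0.001] [195.3 175.6]
1.2 [0.22819193 0.50041362 0.20543441] [-3.14156692e+00 -8.70630805e-06  2.71376440e+00] [-0.18667765  0.05084378 -0.56272117] -0.0188
```

```bash
python3 - <<'E'
from h import *
a=cv2.imread('pics/top0.png');b=cv2.imread('pics/side0.png')
cv2.imwrite('pics/a.png',cv2.resize(a[110:310,160:460],None,fx=2.6,fy=2.6,interpolation=2))
cv2.imwrite('pics/b.png',cv2.resize(b[130:300,230:480],None,fx=3.2,fy=3.2,interpolation=2))
E
```

```text
(no output)
```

View pics/a.png

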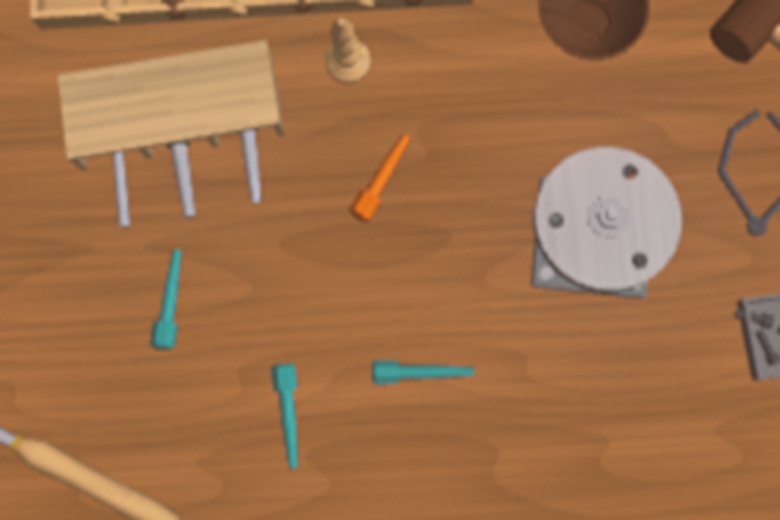

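View pics/b.png

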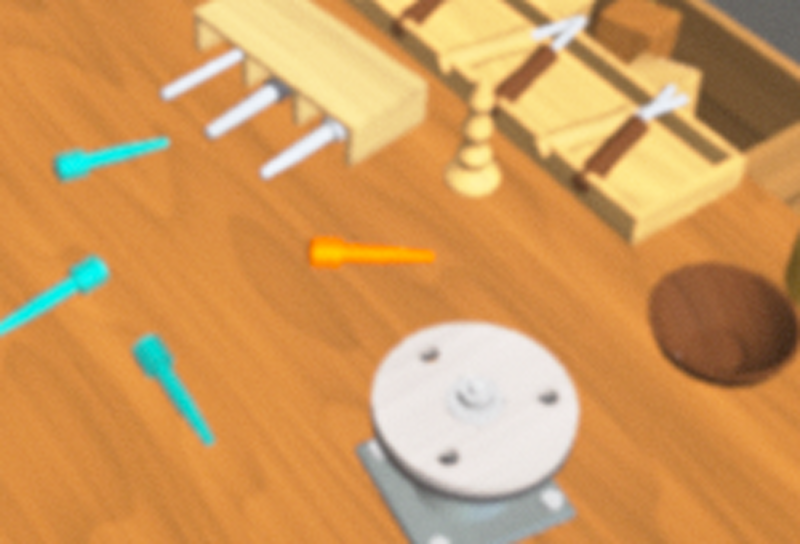

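Candidates in the top picture are orange (310,170), turquoise (226,215), (271,275) and (325,253), and three steel things protruding from the rack: left bar (207,187), middle thicker one with a neck (231,178), right tapering one (256,175). By the description the right one is the pin. I'll move nearer to check that with the wrist camera, and test the wrist's tilt sense on the way.

carry_out(commands=[[0,[-30,-20,-4],[0,0.12,0]],[0,[0,0,0],[0,0.0,0]]])

```text
time_s: 1.45
ee_pos: [0.2489, 0.4684, 0.2097]
eef_rot: [3.141, -0.121, 2.71]
force: [-0.3, 1.1, -0.5]
grip_width: 0.0939
grip_force: 0.0
```

```bash
cat >> h.py <<'E'
def plan(p,rpy,n,start=None):
    "rows [shift mm, turn] in tool axes from the present pose to the target, straight line"
    o=ctrl.get_obs(); P,Q=start or (o['ee_pos'],o['eef_rot'])
    A=Ro.from_euler('xyz',Q);B=Ro.from_euler('xyz',rpy); w=(A.inv()*B).as_rotvec()/n
    d=(np.array(p)-P)/n*1000
    for i in range(n):
        R=A*Ro.from_rotvec(w*i); print(R.inv().apply(d).round(1).tolist(),w.round(3).tolist())
def st():
    o=ctrl.get_obs()
    for k in('time_s','qpos','ee_pos','eef_rot','force','moment','grip_width','grip_force'):print(k,np.round(o[k],4).tolist())
E
python3 -c "
from h import *
st();plan([.45,.13,.27],[np.pi,0,3.23],9)"
```

```text
time_s 1.45
qpos [0.9523, 0.2606, 1.5657, 0.1224, 1.3392, -0.2169]
ee_pos [0.2489, 0.4684, 0.2097]
eef_rot [3.1412, -0.1211, 2.7105]
force [-0.3243, 1.0673, -0.5437]
moment [0.013, -0.1203, 0.0257]
grip_width 0.0939
grip_force 0.0
[-34.9, -24.8, -11.0] [0.004, -0.013, -0.058]
[-33.6, -26.8, -10.5] [0.004, -0.013, -0.058]
[-32.1, -28.8, -9.9] [0.004, -0.013, -0.058]
[-30.5, -30.6, -9.4] [0.004, -0.013, -0.058]
[-28.8, -32.3, -8.9] [0.004, -0.013, -0.058]
[-27.0, -34.0, -8.4] [0.004, -0.013, -0.058]
[-25.1, -35.5, -8.0] [0.004, -0.013, -0.058]
[-23.2, -36.9, -7.5] [0.004, -0.013, -0.058]
[-21.1, -38.2, -7.1] [0.004, -0.013, -0.058]
```

```bash
python3 -c "
from h import *
plan([.50,.13,.22],[np.pi,0,.09],20)"
```

```text
[-18.3, -10.1, -2.7] [-0.008, -0.002, 0.131]
[-19.4, -7.6, -2.8] [-0.008, -0.002, 0.131]
[-20.3, -5.0, -2.8] [-0.008, -0.002, 0.131]
[-20.8, -2.3, -2.8] [-0.008, -0.002, 0.131]
[-20.9, 0.5, -2.7] [-0.008, -0.002, 0.131]
[-20.7, 3.2, -2.7] [-0.008, -0.002, 0.131]
[-20.1, 5.9, -2.6] [-0.008, -0.002, 0.131]
[-19.1, 8.5, -2.5] [-0.008, -0.002, 0.131]
[-17.9, 10.9, -2.4] [-0.008, -0.002, 0.131]
[-16.3, 13.2, -2.2] [-0.008, -0.002, 0.131]
[-14.4, 15.2, -2.1] [-0.008, -0.002, 0.131]
[-12.3, 17.0, -1.9] [-0.008, -0.002, 0.131]
[-10.0, 18.5, -1.8] [-0.008, -0.002, 0.131]
[-7.5, 19.6, -1.6] [-0.008, -0.002, 0.131]
[-4.9, 20.4, -1.4] [-0.008, -0.002, 0.131]
[-2.2, 20.9, -1.3] [-0.008, -0.002, 0.131]
[0.5, 21.0, -1.1] [-0.008, -0.002, 0.131]
[3.3, 20.8, -0.9] [-0.008, -0.002, 0.131]
[6.0, 20.2, -0.8] [-0.008, -0.002, 0.131]
[8.5, 19.3, -0.6] [-0.008, -0.002, 0.131]
```

carry_out(commands=[[0.4,[-18,-10,-3],[-0.008,-0.002,0.131]],[0.4,[-19,-8,-3],[-0.008,-0.002,0.131]],[0.4,[-20,-5,-3],[-0.008,-0.002,0.131]],[0.4,[-21,-2,-3],[-0.008,-0.002,0.131]],[0.4,[-21,0,-3],[-0.008,-0.002,0.131]],[0.4,[-21,3,-3],[-0.008,-0.002,0.131]],[0.4,[-20,6,-3],[-0.008,-0.002,0.131]],[0.4,[-19,8,-3],[-0.008,-0.002,0.131]],[0.4,[-18,11,-2],[-0.008,-0.002,0.131]],[0.4,[-16,13,-2],[-0.008,-0.002,0.131]]])

```text
time_s: 2.7
ee_pos: [0.3721, 0.3005, 0.2167]
eef_rot: [-3.096, -0.061, 1.395]
force: [-0.3, -0.1, -0.5]
grip_width: 0.0565
grip_force: 0.0
```

carry_out(commands=[[0.4,[-14,15,-2],[-0.008,-0.002,0.131]],[0.4,[-12,17,-2],[-0.008,-0.002,0.131]],[0.4,[-10,18,-2],[-0.008,-0.002,0.131]],[0.4,[-8,20,-2],[-0.008,-0.002,0.131]],[0.4,[-5,20,-1],[-0.008,-0.002,0.131]],[0.4,[-2,21,-1],[-0.008,-0.002,0.131]],[0.4,[0,21,-1],[-0.008,-0.002,0.131]],[0.4,[3,21,-1],[-0.008,-0.002,0.131]],[0.4,[6,20,-1],[-0.008,-0.002,0.131]],[0.4,[8,19,-1],[-0.008,-0.002,0.131]]])

```text
time_s: 3.95
ee_pos: [0.4962, 0.1319, 0.2223]
eef_rot: [3.141, -0.002, 0.086]
force: [0.1, 0.5, -0.1]
grip_width: 0.0568
grip_force: 0.0
```

```bash
python3 - <<'E'
from h import *
st()
d=look('wrist','w1')
for t in('pin','pin_head','rack','drive_centre','knockout_bar'):
    for r in ctrl.place_of(t,'wrist')[:3]: print(t,round(r['score'],2),np.round(r['at'],4),px(d,r['at']))
E
```

```text
time_s 3.95
qpos [0.1888, 0.2035, 1.6018, -0.0005, 1.334, 1.6741]
ee_pos [0.4962, 0.1319, 0.2223]
eef_rot [3.1414, -0.0024, 0.0856]
force [0.1239, 0.5284, -0.1497]
moment [0.0285, 0.148, -0.0066]
grip_width 0.0568
grip_force 0.0
pin 0.82 [ 0.638  -0.0512  0.0077] [502.4  65.2]
pin 0.65 [0.5177 0.2213 0.0062] [248.2 154.5]
pin 0.62 [0.5606 0.2104 0.0094] [258.4 117.4]
pin_head 0.97 [0.4211 0.2293 0.0146] [237.9 234.4]
pin_head 0.77 [0.5561 0.0046 0.0125] [439.9 137.5]
pin_head 0.67 [ 0.3678 -0.0087  0.0151] [425.1 289.1]
drive_centre 0.88 [0.5591 0.2079 0.0068] [261.  118.9]
knockout_bar 0.64 [0.5547 0.2747 0.0061] [201.9 117.7]
```

View pics/w1.png

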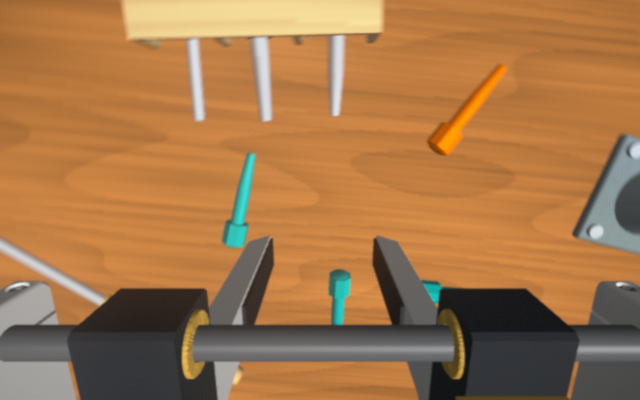

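```bash
python3 - <<'E'
from h import *
d=look('wrist','w2')
cv2.imwrite('pics/c.png',cv2.resize(d['img'][20:130,180:380],None,fx=4,fy=4,interpolation=2))
g=d['img'].astype(int); 
# steel: low saturation
s=g.max(2)-g.min(2); m=(s<45)&(g.max(2)>110)
for v in range(40,118,6):
    for a,b in((180,225),(240,285),(315,360)):
        c=np.where(m[v,a:b])[0]+a
        if len(c): print(v,(c[0]-.5+c[-1]+.5)/2,len(c),'|',end=' ')
    print()
for u,v in((336,114.5),(337,38)): print(ray(d,u,v,.008))
print(px(d,[.56,.126,.0]),px(d,[.57,.126,.0]),px(d,[.56,.136,0]))
E
```

```text
40 192.0 11 | 40 258.5 16 | 40 336.0 15 | 
46 192.5 12 | 46 259.0 17 | 46 336.0 15 | 
52 193.0 11 | 52 259.5 16 | 52 335.5 14 | 
58 193.5 12 | 58 260.5 16 | 58 335.5 14 | 
64 194.0 11 | 64 261.0 15 | 64 335.5 14 | 
70 195.0 11 | 70 261.0 15 | 70 335.5 14 | 
76 195.0 11 | 76 262.0 15 | 76 335.0 13 | 
82 196.0 11 | 82 262.5 14 | 82 335.0 13 | 
88 196.0 11 | 88 263.0 13 | 88 335.0 13 | 
94 197.0 11 | 94 263.5 14 | 94 335.0 11 | 
100 197.5 10 | 100 264.0 13 | 100 334.5 10 | 
106 198.0 11 | 106 264.5 12 | 106 334.5 10 | 
112 199.0 11 | 112 265.5 12 | 112 334.5 8 | 
[0.57032948 0.12539766 0.008     ]
[0.64868731 0.13235814 0.008     ]
[334.3 123.6] [335.2 114.7] [325.7 122.8]
```

View pics/c.png

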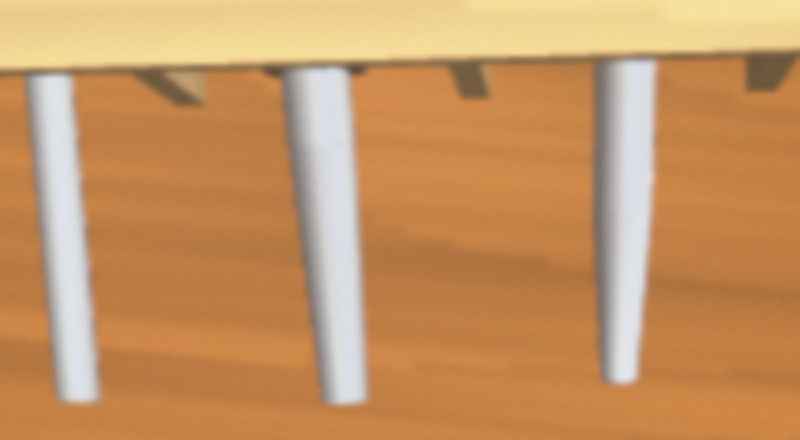

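The crop shows plain bar left (x≈60), steadily tapered drive centre with a collar middle (x≈330), and on the right (x≈625) a shank straight for its inner half, then tapering to a ~10 mm point. That one is the pin, with its point at about (0.570, 0.125).

carry_out(commands=[[0.5,[25,2.5,30],[0,0,0]],[0.5,[25,2.5,30],[0,0,0]],[0.5,[25,2.5,30],[0,0,0]],[0.5,[25,2.5,30],[0,0,0]],[0.5,[26,2.5,32],[0,0,0]],[0.5,[0,0,0],[0,0,0]]])

```text
time_s: 5.05
ee_pos: [0.6219, 0.1312, 0.0674]
eef_rot: [-3.141, 0.002, 0.091]
force: [0.3, -0.1, 1.0]
grip_width: 0.0472
grip_force: 0.0
```

```bash
python3 - <<'E'
from h import *
st()
d=look('wrist','w3')
g=d['img'].astype(int); s=g.max(2)-g.min(2); m=(s<45)&(g.max(2)>110)
print('C',-cv2.Rodrigues(d['rvec'])[0].T@d['tvec'].ravel(), px(d,[.57,.1254,.005]),px(d,[.6228,.1303,.0099]))
E
```

```text
time_s 5.05
qpos [0.15, 0.6235, 1.387, 0.0006, 1.1335, 1.6298]
ee_pos [0.6219, 0.1312, 0.0674]
eef_rot [-3.1412, 0.0025, 0.0907]
force [0.2906, -0.1386, 1.0411]
moment [-0.0078, 0.1852, 0.0323]
grip_width 0.0472
grip_force 0.0
C [0.69760621 0.13877294 0.24753059] [325.  280.2] [325. 218.]
```

View pics/w3.png

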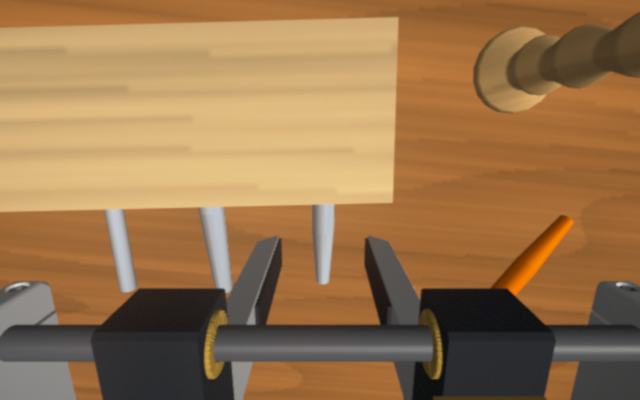

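The wrist view shows the pin's point at (322,283) between the fingertips (280 and 367, so centred), with the roof edge at row 205 ahead of the fingers. Next is lowering and gripping.

carry_out(commands=[[0.5,[-1,0,20],[0,0,0]],[0.5,[-1,0,20],[0,0,0]],[0.5,[0,0,15],[0,0,0]],[0.5,[0,0,8],[0,0,0]],[0.5,[0,0,0],[0,0,0]]])

```text
time_s: 5.72
ee_pos: [0.6207, 0.1308, 0.007]
eef_rot: [-3.141, -0.001, 0.089]
force: [0.3, 0.3, 0.4]
grip_width: 0.0468
grip_force: 0.0
```

carry_out(commands=[[1,[0,0,0],[0,0,0]],[1,[0,0,0],[0,0,0]],[1,[0,0,0],[0,0,0]],[1,[0,0,0],[0,0,0]],[1,[0,0,0],[0,0,0]]], squeeze=40)

```text
time_s: 6.35
ee_pos: [0.6209, 0.1308, 0.0077]
eef_rot: [-3.141, -0.002, 0.089]
force: [-0.8, -0.8, 2.1]
grip_width: 0.0148
grip_force: 40.0
```

carry_out(commands=[[0.7,[0,0,0],[0,0,0]],[0.7,[0,0,0],[0,0,0]],[0.7,[-2,0,4],[0,0,0]],[0.7,[0,0,0],[0,0,0]]])

```text
time_s: 6.85
ee_pos: [0.6184, 0.1306, 0.003]
eef_rot: [-3.141, -0.001, 0.089]
force: [-0.1, -0.3, -0.7]
grip_width: 0.0283
grip_force: 0.0
```

carry_out(commands=[[1,[0,0,0],[0,0,0]],[1,[0,0,0],[0,0,0]],[1,[0,0,0],[0,0,0]]])

```text
time_s: 7.22
ee_pos: [0.6189, 0.1306, 0.0035]
eef_rot: [-3.141, -0.002, 0.089]
force: [0.8, -0.5, -0.0]
grip_width: 0.0147
grip_force: 40.0
```

carry_out(commands=[[1,[0,0,-4],[0,0,0]],[1,[-15,0,0],[0,0,0]],[1,[-20,0,0],[0,0,0]],[1,[-20,0,0],[0,0,0]],[1,[-20,0,0],[0,0,0]],[1,[-20,0,-20],[0,0,0]],[1,[-20,0,-40],[0,0,0]],[1,[-20,0,-50],[0,0,0]],[1,[-10,0,-50],[0,0,0]],[1,[0,0,0],[0,0,0]]])

```text
time_s: 8.48
ee_pos: [0.4752, 0.1178, 0.1709]
eef_rot: [-3.14, -0.009, 0.09]
force: [0.0, 0.4, -1.9]
grip_width: 0.0146
grip_force: 40.0
```

```bash
python3 - <<'E'
from h import *
st()
for c in ('wrist','side'):
    d=look(c,c+'4')
    for t in ('pin','pin_head'):
        for r in ctrl.place_of(t,c)[:5]: print(c,t,round(r['score'],2),np.round(r['at'],4),px(d,r['at']))
    print(px(d,ctrl.get_obs()['ee_pos']))
E
```

```text
time_s 8.475
qpos [0.168, 0.1929, 1.7381, 0.0005, 1.2015, 1.6489]
ee_pos [0.4752, 0.1178, 0.1709]
eef_rot [-3.1404, -0.0091, 0.0897]
force [0.0335, 0.4073, -1.8556]
moment [-0.0508, 0.1684, -0.0049]
grip_width 0.0146
grip_force 39.9995
wrist pin 0.84 [0.5172 0.2219 0.0064] [223.8 139.4]
wrist pin 0.73 [ 0.3621 -0.1117  0.003 ] [513.8 302.2]
wrist pin 0.69 [0.4258 0.1162 0.1753] [319.3 329.9]
wrist pin 0.55 [ 0.636  -0.0493  0.0067] [517.9  36.6]
wrist pin_head 0.91 [0.4177 0.2284 0.0153] [213.7 235.3]
wrist pin_head 0.91 [0.5548 0.0031 0.0139] [449.1 121. ]
wrist pin_head 0.87 [0.5271 0.1206 0.1807] [327.9 160.9]
wrist pin_head 0.55 [0.3641 0.1024 0.0093] [328.4 288.2]
wrist pin_head 0.55 [ 0.3676 -0.0084  0.0152] [428.8 296.1]
[324.4 249. ]
side pin 0.85 [ 0.3622 -0.1108  0.002 ] [295.4 269.1]
side pin 0.81 [0.268  0.0899 0.0048] [227.6 235.4]
side pin 0.66 [0.5217 0.2192 0.0042] [281.9 174. ]
side pin 0.62 [0.4209 0.1111 0.1674] [266.8 166.2]
side pin 0.52 [ 0.6398 -0.0506  0.0052] [364.9 209.9]
side pin_head 0.83 [0.3655 0.0966 0.0105] [257.1 217.6]
side pin_head 0.69 [0.5544 0.0042 0.0136] [330.1 208.8]
side pin_head 0.54 [0.4233 0.2309 0.0147] [252.1 181.8]
side pin_head 0.51 [0.5238 0.1194 0.1728] [297.6 148.9]
side pin_head 0.51 [ 0.3661 -0.0117  0.0144] [276.8 241. ]
[282.6 158. ]
```

View pics/wrist4.png

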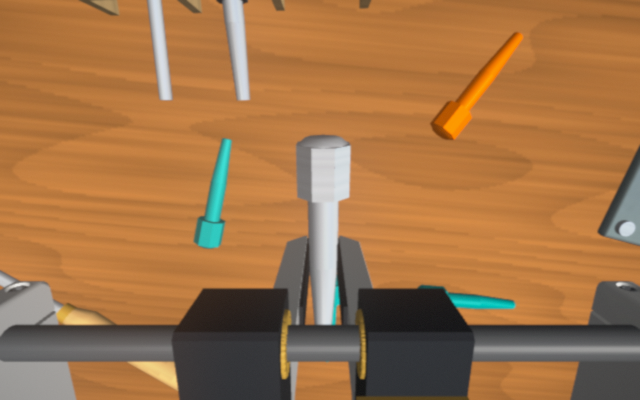

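```bash
cat >> h.py <<'E'
def tgt(P,phi,s=.05,dz=.006,t=.09):
    "TCP position and rpy that hold the pin upright with its point at P"
    a=np.array([np.cos(phi),np.sin(phi),0]);Z=np.array([0,0,1.])
    z=a*np.cos(t)-Z*np.sin(t);x=Z*np.cos(t)+a*np.sin(t)
    R=np.stack([x,np.cross(z,x),z],1)
    return np.array(P)+s*Z+dz*z, Ro.from_matrix(R).as_euler('xyz')
E
python3 -c "
from h import *
w=([.42,-.12,.27],[np.pi,0,1.45])
plan(*w,10);print()
p,r=tgt([.40,-.17,.22],.9);print(p,r);plan(p,r,11,w)"
```

```text
[-7.5, 23.2, -10.4] [-0.0, 0.0, -0.136]
[-10.5, 21.9, -10.4] [-0.0, 0.0, -0.136]
[-13.4, 20.3, -10.4] [-0.0, 0.0, -0.136]
[-16.1, 18.3, -10.4] [-0.0, 0.0, -0.136]
[-18.4, 16.0, -10.4] [-0.0, 0.0, -0.136]
[-20.4, 13.3, -10.4] [-0.0, 0.0, -0.136]
[-22.0, 10.4, -10.4] [-0.0, 0.0, -0.136]
[-23.2, 7.3, -10.4] [-0.0, 0.0, -0.136]
[-24.0, 4.1, -10.4] [-0.0, 0.0, -0.136]
[-24.3, 0.8, -10.4] [-0.0, 0.0, -0.136]

[ 0.40371456 -0.16531906  0.26946073] [-3.14159265 -1.48079633  0.9       ]
[-4.3, -1.0, 0.0] [-0.037, 0.131, 0.04]
[-4.3, -0.8, -0.5] [-0.037, 0.131, 0.04]
[-4.2, -0.6, -1.1] [-0.037, 0.131, 0.04]
[-4.0, -0.4, -1.7] [-0.037, 0.131, 0.04]
[-3.8, -0.1, -2.2] [-0.037, 0.131, 0.04]
[-3.5, 0.1, -2.7] [-0.037, 0.131, 0.04]
[-3.1, 0.3, -3.1] [-0.037, 0.131, 0.04]
[-2.6, 0.6, -3.5] [-0.037, 0.131, 0.04]
[-2.1, 0.8, -3.7] [-0.037, 0.131, 0.04]
[-1.6, 1.0, -4.0] [-0.037, 0.131, 0.04]
[-1.0, 1.2, -4.1] [-0.037, 0.131, 0.04]
```

carry_out(commands=[[1,[-8,23,-10],[0,0,-0.136]],[1,[-10,22,-10],[0,0,-0.136]],[1,[-13,20,-10],[0,0,-0.136]],[1,[-16,18,-10],[0,0,-0.136]],[1,[-18,16,-10],[0,0,-0.136]],[1,[-20,13,-10],[0,0,-0.136]],[1,[-22,10,-10],[0,0,-0.136]],[1,[-23,7,-10],[0,0,-0.136]],[1,[-24,4,-10],[0,0,-0.136]],[1,[-24,1,-10],[0,0,-0.136]]])

```text
time_s: 10.02
ee_pos: [0.42, -0.1182, 0.2663]
eef_rot: [3.141, -0.001, 1.454]
force: [0.6, 0.1, -1.7]
grip_width: 0.0154
grip_force: 40.0
```

carry_out(commands=[[1,[-4,-1,0],[-0.037,0.131,0.04]],[1,[-4,-1,-1],[-0.037,0.131,0.04]],[1,[-4,-1,-1],[-0.037,0.131,0.04]],[1,[-4,0,-2],[-0.037,0.131,0.04]],[1,[-4,0,-2],[-0.037,0.131,0.04]],[1,[0,0,0],[0,0,0]]])

```text
time_s: 10.78
ee_pos: [0.4122, -0.1386, 0.2654]
eef_rot: [3.007, -0.671, 1.285]
force: [-0.1, 0.4, -2.2]
grip_width: 0.0144
grip_force: 40.0
```

```bash
python3 -c "
from h import *
st();p,r=tgt([.40,-.17,.22],.9);plan(p,r,6)"
```

```text
time_s 10.775
qpos [-0.8011, 0.0486, 1.8175, 0.647, 1.5232, -0.583]
ee_pos [0.4122, -0.1386, 0.2654]
eef_rot [3.007, -0.6706, 1.2846]
force [-0.0752, 0.4364, -2.2198]
moment [-0.4444, 0.3244, -0.0361]
grip_width 0.0144
grip_force 40.0
[-3.2, 0.4, -3.4] [-0.037, 0.13, 0.04]
[-2.8, 0.6, -3.8] [-0.037, 0.13, 0.04]
[-2.2, 0.9, -4.1] [-0.037, 0.13, 0.04]
[-1.6, 1.1, -4.3] [-0.037, 0.13, 0.04]
[-1.0, 1.3, -4.4] [-0.037, 0.13, 0.04]
[-0.4, 1.5, -4.5] [-0.037, 0.13, 0.04]
```

carry_out(commands=[[1,[-3,0,-3],[-0.037,0.13,0.04]],[1,[-3,1,-4],[-0.037,0.13,0.04]],[1,[-2,1,-4],[-0.037,0.13,0.04]],[1,[-2,1,-4],[-0.037,0.13,0.04]],[1,[-1,1,-4],[-0.037,0.13,0.04]],[1,[0,1,-5],[-0.037,0.13,0.04]],[1,[0,0,0],[0,0,0]]])

```text
time_s: 11.65
ee_pos: [0.4039, -0.163, 0.2695]
eef_rot: [3.13, -1.476, 0.915]
force: [0.4, -0.8, -1.1]
grip_width: 0.0146
grip_force: 40.0
```

```bash
python3 - <<'E'
from h import *
st()
for c in ('top','side'):
    d=look(c,c+'5')
    for t in ('pin','pin_head','hole0','faceplate'):
        for r in ctrl.place_of(t,c)[:5]: print(c,t,round(r['score'],2),np.round(r['at'],4),px(d,r['at']))
a=cv2.imread('pics/top5.png')[130:290,300:500];b=cv2.imread('pics/side5.png')[150:310,250:450]
cv2.imwrite('pics/d.png',cv2.resize(np.hstack([a,b]),None,fx=2,fy=2,interpolation=2))
E
```

```text
time_s 11.65
qpos [-1.0891, 0.3241, 1.9748, 1.211, 1.8147, -0.794]
ee_pos [0.4039, -0.163, 0.2695]
eef_rot [3.1297, -1.4764, 0.9155]
force [0.3832, -0.8393, -1.0785]
moment [-0.5357, 0.5285, -0.0471]
grip_width 0.0146
grip_force 40.0
top pin 0.77 [0.265  0.0958 0.0056] [271.9 290.8]
top pin 0.67 [ 0.4    -0.1663  0.2249] [368.9 228.8]
top pin 0.67 [0.5197 0.2181 0.0079] [227.7 205.3]
top pin 0.63 [ 0.6387 -0.0482  0.0043] [315.1 162.1]
top pin 0.54 [ 0.3664 -0.1075  0.0044] [340.7 250.9]
top pin_head 0.61 [0.3659 0.097  0.0129] [270. 255.]
top pin_head 0.57 [0.5536 0.0035 0.0133] [299.3 189.7]
top pin_head 0.55 [0.4252 0.2341 0.0139] [222.2 237.2]
top pin_head 0.52 [ 0.3957 -0.1651  0.3216] [373.8 225.2]
top pin_head 0.52 [ 0.3645 -0.0102  0.015 ] [307.2 253.3]
top hole0 0.94 [ 0.4583 -0.2812  0.1126] [404.7 210. ]
top hole0 0.87 [ 0.5577 -0.2839  0.1067] [401.6 174.8]
top hole0 0.6 [ 0.5016 -0.2016  0.1136] [373.9 195.9]
top faceplate 0.75 [ 0.5042 -0.2545  0.0971] [392.2 195.1]
side pin 0.82 [ 0.3953 -0.1714  0.2234] [318.7 221.7]
side pin 0.75 [ 0.6423 -0.0533  0.0062] [366.1 209.9]
side pin 0.46 [0.5227 0.2194 0.0051] [282.1 173.6]
side pin 0.45 [ 0.3791 -0.4539  0.0027] [385.8 371. ]
side pin_head 0.75 [ 5.054e-01 -2.583e-01 -3.000e-04] [374.  282.5]
side pin_head 0.64 [0.4217 0.2301 0.0153] [251.7 182. ]
side pin_head 0.56 [ 0.4053 -0.1696  0.3193] [322.  188.5]
side pin_head 0.52 [0.5535 0.0046 0.0139] [329.7 208.8]
side hole0 0.98 [ 0.4522 -0.2862  0.1105] [367.6 274.6]
side hole0 0.86 [ 0.5052 -0.2003  0.117 ] [362.8 238.7]
side hole0 0.64 [ 0.557  -0.2849  0.109 ] [401.6 253.9]
side faceplate 0.58 [ 0.5035 -0.2562  0.0999] [376.3 258.5]
```

View pics/d.png

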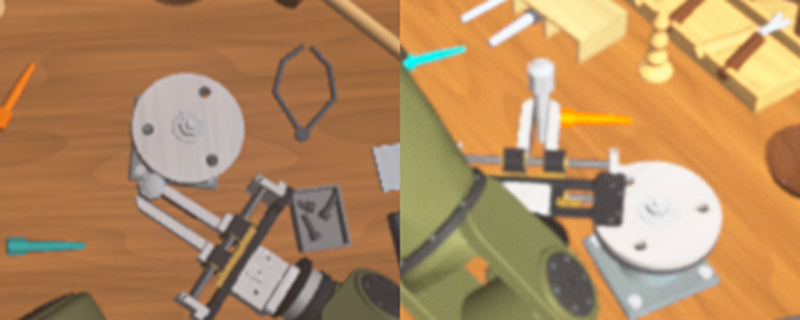

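The two-view picture shows the pin held upright, head up (left half, 150,185), and hole A (212,160 in the crop) free in front of the gripper. I'll move over hole A at about (0.457, -0.284).

```bash
python3 -c "
from h import *
p,r=tgt([.457,-.284,.14],.9,s=.047);print(p,r);plan(p,r,9)"
```

```text
[ 0.46071456 -0.27931906  0.18646073] [-3.14159265 -1.48079633  0.9       ]
[-10.0, 12.9, -5.3] [-0.0, 0.0, 0.001]
[-10.0, 12.9, -5.3] [-0.0, 0.0, 0.001]
[-10.0, 12.9, -5.3] [-0.0, 0.0, 0.001]
[-10.0, 12.9, -5.3] [-0.0, 0.0, 0.001]
[-10.0, 12.9, -5.3] [-0.0, 0.0, 0.001]
[-10.0, 12.9, -5.3] [-0.0, 0.0, 0.001]
[-10.0, 12.9, -5.3] [-0.0, 0.0, 0.001]
[-9.9, 12.9, -5.3] [-0.0, 0.0, 0.001]
[-9.9, 12.9, -5.3] [-0.0, 0.0, 0.001]
```

carry_out(commands=[[1,[-10,13,-5],[0,0,0]],[1,[-10,13,-5],[0,0,0]],[1,[-10,13,-6],[0,0,0]],[1,[-10,13,-5],[0,0,0]],[1,[-10,13,-5],[0,0,0]],[1,[-10,13,-6],[0,0,0]],[1,[-10,13,-5],[0,0,0]],[1,[-10,13,-5],[0,0,0]],[1,[-10,12,-5],[0,0,0]],[1,[0,0,0],[0,0,0]]], squeeze=60)

```text
time_s: 13.4
ee_pos: [0.4611, -0.2792, 0.1857]
eef_rot: [3.096, -1.478, 0.947]
force: [-0.3, 0.2, -1.8]
grip_width: 0.0141
grip_force: 60.0
```

```bash
python3 - <<'E'
from h import *
st()
for c in ('top','side','wrist'):
    d=look(c,c+'6')
    for t in ('pin','pin_head','hole0'):
        for r in ctrl.place_of(t,c):
            if np.hypot(*(r['at'][:2]-np.array([.504,-.257])))<.09:print(c,t,round(r['score'],2),np.round(r['at'],4),px(d,r['at']))
a=cv2.imread('pics/top6.png')[160:240,360:440];b=cv2.imread('pics/side6.png')[210:290,340:420]
cv2.imwrite('pics/e.png',cv2.resize(np.hstack([a,b]),None,fx=5,fy=5,interpolation=2))
E
```

```text
time_s 13.4
qpos [-1.095, 0.6965, 1.6274, 1.2037, 1.8097, -0.8219]
ee_pos [0.4611, -0.2792, 0.1857]
eef_rot [3.0961, -1.4779, 0.9471]
force [-0.2865, 0.2026, -1.8001]
moment [-0.5692, 0.5592, 0.0199]
grip_width 0.0141
grip_force 59.9999
top pin 0.53 [ 0.4548 -0.2837  0.1376] [407.7 209.6]
top pin_head 0.51 [ 0.4586 -0.2836  0.2371] [416.4 200.9]
top hole0 0.93 [ 0.5041 -0.2001  0.113 ] [373.2 195.1]
top hole0 0.86 [ 0.4554 -0.2821  0.11  ] [404.9 211.2]
top hole0 0.83 [ 0.5531 -0.2812  0.1087] [400.9 176.3]
side pin 0.75 [ 0.4512 -0.2843  0.1376] [367.6 267.2]
side pin_head 0.57 [ 0.4588 -0.2843  0.2331] [373.7 238.8]
side hole0 0.89 [ 0.4554 -0.2869  0.1102] [368.9 274.2]
side hole0 0.7 [ 0.5536 -0.2836  0.1077] [400.1 254.5]
side hole0 0.56 [ 0.5042 -0.2044  0.112 ] [363.4 241.3]
wrist pin 0.83 [ 0.456  -0.2826  0.1414] [320.7 324.6]
wrist pin_head 0.57 [ 0.4583 -0.2833  0.2332] [325.9 176. ]
wrist hole0 0.84 [ 0.4573 -0.2794  0.1084] [319.1 362.9]
wrist hole0 0.61 [ 0.5047 -0.2014  0.108 ] [307.5 283.2]
```

View pics/e.png

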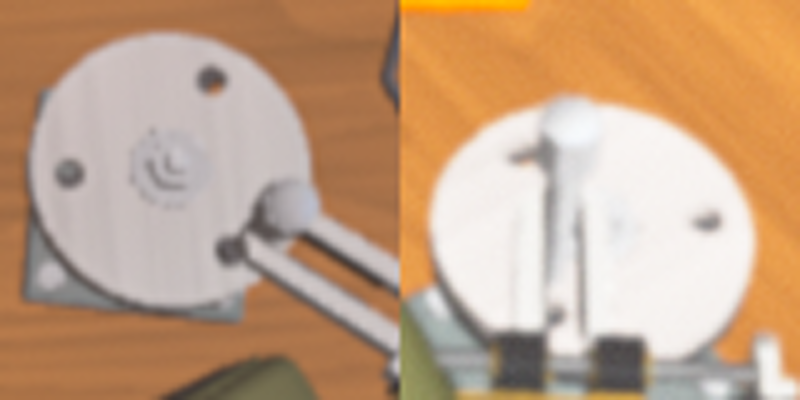

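carry_out(commands=[[1,[-6,1.2,1.4],[0,0,0]],[1,[-6,0,0.5],[0,0,0]],[1,[-6,0,0.5],[0,0,0]],[1,[-6,0,0.5],[0,0,0]],[1,[-4,0,0.4],[0,0,0]],[1,[-2,0,0.2],[0,0,0]],[1,[0,0,0],[0,0,0]]])

```text
time_s: 14.88
ee_pos: [0.4626, -0.2793, 0.156]
eef_rot: [3.088, -1.478, 0.955]
force: [0.5, -0.2, -0.9]
grip_width: 0.0143
grip_force: 60.0
```

```bash
python3 -c "
from h import *
st()"
```

```text
time_s 14.875
qpos [-1.0929, 0.7517, 1.6209, 1.1947, 1.7906, -0.8687]
ee_pos [0.4626, -0.2793, 0.156]
eef_rot [3.0883, -1.4779, 0.955]
force [0.4795, -0.187, -0.8811]
moment [-0.5405, 0.5321, -0.0135]
grip_width 0.0143
grip_force 60.0001
```

carry_out(commands=[[1,[-2,0,0.2],[0,0,0]],[1,[-2,0,0.2],[0,0,0]],[1,[-2,0,0.2],[0,0,0]],[1,[0,0,0],[0,0,0]]])

```text
time_s: 15.38
ee_pos: [0.4626, -0.2793, 0.1499]
eef_rot: [3.09, -1.478, 0.953]
force: [-0.0, -0.1, -0.7]
grip_width: 0.0142
grip_force: 60.0
```

carry_out(commands=[[1,[-1,0,0.1],[0,0,0]],[1,[-1,0,0.1],[0,0,0]],[1,[0,0,0],[0,0,0]]])

```text
time_s: 15.75
ee_pos: [0.4627, -0.2793, 0.1486]
eef_rot: [3.079, -1.479, 0.965]
force: [-0.1, 0.4, 4.9]
grip_width: 0.0142
grip_force: 60.0
```

carry_out(commands=[[1,[-1,0,0.1],[0,0,0]],[1,[-1,0,0.1],[0,0,0]],[1,[0,0,0],[0,0,0]]])

```text
time_s: 16.12
ee_pos: [0.4628, -0.2795, 0.1483]
eef_rot: [3.052, -1.481, 0.992]
force: [-2.2, 1.5, 17.9]
grip_width: 0.0145
grip_force: 60.0
```

The point reached the backplate at about z 0.100, so it's inside the faceplate hole. I'll ease off and feel tangentially under a light preload.

carry_out(commands=[[1,[1.7,0,-0.15],[0,0,0]],[1,[0,1.4,-0.5],[0,0,0]],[1,[0,1.4,-0.5],[0,0,0]],[1,[0,0,0],[0,0,0]]])

```text
time_s: 16.62
ee_pos: [0.4642, -0.2816, 0.1486]
eef_rot: [3.083, -1.479, 0.961]
force: [-2.1, 3.3, 8.1]
grip_width: 0.0147
grip_force: 60.0
```

carry_out(commands=[[1,[0,1.4,-0.5],[0,0,0]],[1,[0,1.4,-0.5],[0,0,0]],[1,[0,0,0],[0,0,0]]])

```text
time_s: 17.0
ee_pos: [0.4653, -0.2833, 0.1485]
eef_rot: [3.1, -1.48, 0.946]
force: [-5.8, 7.3, 8.2]
grip_width: 0.0146
grip_force: 60.2
```

carry_out(commands=[[1,[0,0.9,-0.35],[0,0,0]],[1,[0,0.9,-0.35],[0,0,0]],[1,[0,0,0],[0,0,0]]])

```text
time_s: 17.38
ee_pos: [0.4663, -0.2849, 0.1485]
eef_rot: [3.102, -1.48, 0.944]
force: [-5.8, 8.5, 8.7]
grip_width: 0.0145
grip_force: 60.2
```

carry_out(commands=[[1,[0,0.9,-0.35],[0,0,0]],[1,[0,0.9,-0.35],[0,0,0]],[1,[0,0,0],[0,0,0]]])

```text
time_s: 17.75
ee_pos: [0.4673, -0.2865, 0.1485]
eef_rot: [3.103, -1.48, 0.943]
force: [-5.7, 7.9, 7.7]
grip_width: 0.0147
grip_force: 60.2
```

carry_out(commands=[[1,[0,0.9,-0.35],[0,0,0]],[1,[0,0.9,-0.35],[0,0,0]],[1,[0,0,0],[0,0,0]]])

```text
time_s: 18.12
ee_pos: [0.4683, -0.2881, 0.1485]
eef_rot: [3.104, -1.48, 0.942]
force: [-4.9, 8.6, 7.5]
grip_width: 0.0147
grip_force: 60.2
```

carry_out(commands=[[1,[0,0.9,-0.35],[0,0,0]],[1,[0,0.9,-0.35],[0,0,0]],[1,[0,0,0],[0,0,0]]])

```text
time_s: 18.5
ee_pos: [0.4692, -0.2897, 0.1485]
eef_rot: [3.107, -1.48, 0.94]
force: [-5.6, 10.2, 6.6]
grip_width: 0.0142
grip_force: 60.2
```

carry_out(commands=[[1,[0,1,-0.1],[0,0,0]],[1,[0,1,-0.1],[0,0,0]],[1,[0,0,0],[0,0,0]]])

```text
time_s: 18.88
ee_pos: [0.4707, -0.2911, 0.1486]
eef_rot: [3.106, -1.48, 0.94]
force: [-5.3, 9.2, 6.3]
grip_width: 0.0151
grip_force: 60.2
```

carry_out(commands=[[1,[0,1,0],[0,0,0]],[1,[0,1,0],[0,0,0]],[1,[0,0,0],[0,0,0]]])

```text
time_s: 19.25
ee_pos: [0.4719, -0.292, 0.1486]
eef_rot: [3.115, -1.48, 0.933]
force: [-8.5, 10.9, 7.2]
grip_width: 0.0144
grip_force: 60.4
```

No catch up to 15 mm this way, so I'll go back and search the other way.

carry_out(commands=[[1,[0,-2,0],[0,0,0]],[1,[0,-2,0.2],[0,0,0]],[1,[0,-1.9,0.7],[0,0,0]],[1,[0,-1.9,0.7],[0,0,0]],[1,[0,-1.9,0.7],[0,0,0]],[1,[0,-0.9,0.35],[0,0,0]],[1,[0,0,0],[0,0,0]]])

```text
time_s: 20.12
ee_pos: [0.4663, -0.2854, 0.1486]
eef_rot: [3.069, -1.478, 0.973]
force: [1.7, -2.1, 5.3]
grip_width: 0.0147
grip_force: 60.0
```

carry_out(commands=[[1,[0,-1.4,0.5],[0,0,0]],[1,[0,-1.4,0.5],[0,0,0]],[1,[0,0,0],[0,0,0]]])

```text
time_s: 20.5
ee_pos: [0.4651, -0.2836, 0.1486]
eef_rot: [3.054, -1.477, 0.986]
force: [3.1, -5.8, 5.9]
grip_width: 0.0143
grip_force: 60.1
```

carry_out(commands=[[1,[0,-0.9,0.4],[0,0,0]],[1,[0,-0.9,0.4],[0,0,0]],[1,[0,0,0],[0,0,0]]])

```text
time_s: 20.88
ee_pos: [0.4643, -0.282, 0.1486]
eef_rot: [3.049, -1.477, 0.991]
force: [5.5, -7.3, 6.2]
grip_width: 0.014
grip_force: 60.1
```

carry_out(commands=[[1,[0,-0.9,0.4],[0,0,0]],[1,[0,-0.9,0.4],[0,0,0]],[1,[0,0,0],[0,0,0]]])

```text
time_s: 21.25
ee_pos: [0.4634, -0.2804, 0.1486]
eef_rot: [3.047, -1.477, 0.993]
force: [5.0, -8.4, 7.0]
grip_width: 0.0145
grip_force: 60.2
```

carry_out(commands=[[1,[0,-0.9,0.4],[0,0,0]],[1,[0,-0.9,0.4],[0,0,0]],[1,[0,0,0],[0,0,0]]])

```text
time_s: 21.62
ee_pos: [0.4625, -0.2787, 0.1486]
eef_rot: [3.045, -1.477, 0.994]
force: [4.9, -8.1, 5.9]
grip_width: 0.0146
grip_force: 60.2
```

carry_out(commands=[[1,[0,-0.9,0.4],[0,0,0]],[1,[0,-0.9,0.4],[0,0,0]],[1,[0,0,0],[0,0,0]]])

```text
time_s: 22.0
ee_pos: [0.4616, -0.2769, 0.1485]
eef_rot: [3.046, -1.477, 0.994]
force: [6.5, -7.1, 7.0]
grip_width: 0.0145
grip_force: 60.2
```

carry_out(commands=[[1,[0,-0.9,0.45],[0,0,0]],[1,[0,-0.9,0.45],[0,0,0]],[1,[0,0,0],[0,0,0]]])

```text
time_s: 22.38
ee_pos: [0.4607, -0.275, 0.1484]
eef_rot: [3.047, -1.477, 0.993]
force: [5.3, -7.6, 7.8]
grip_width: 0.0145
grip_force: 60.2
```

carry_out(commands=[[1,[0,-0.9,0.5],[0,0,0]],[1,[0,-0.9,0.5],[0,0,0]],[1,[0,0,0],[0,0,0]]])

```text
time_s: 22.75
ee_pos: [0.4598, -0.2731, 0.1481]
eef_rot: [3.051, -1.477, 0.989]
force: [4.8, -6.7, 5.1]
grip_width: 0.0147
grip_force: 60.1
```

carry_out(commands=[[1,[0,-0.9,0.5],[0,0,0]],[1,[0,0,0],[0,0,0]]])

```text
time_s: 23.0
ee_pos: [0.4593, -0.2719, 0.1476]
eef_rot: [3.063, -1.477, 0.977]
force: [3.8, -6.3, 2.8]
grip_width: 0.0145
grip_force: 60.1
```

carry_out(commands=[[1,[0,-0.9,0.5],[0,0,0]],[1,[0,0,0],[0,0,0]]])

```text
time_s: 23.25
ee_pos: [0.4589, -0.2709, 0.1475]
eef_rot: [3.064, -1.477, 0.977]
force: [3.4, -7.0, 3.1]
grip_width: 0.0145
grip_force: 60.1
```

carry_out(commands=[[1,[0,-0.9,0.5],[0,0,0]],[1,[0,0,0],[0,0,0]]])

```text
time_s: 23.5
ee_pos: [0.4585, -0.2699, 0.1474]
eef_rot: [3.065, -1.477, 0.976]
force: [3.2, -6.4, 2.7]
grip_width: 0.0145
grip_force: 60.1
```

It has dropped, so the point is over the backplate hole. Now lowering step by step.

carry_out(commands=[[1,[-1,-0.4,0.3],[0,0,0]],[1,[-1,0,0.1],[0,0,0]],[1,[0,0,0],[0,0,0]]])

```text
time_s: 23.88
ee_pos: [0.4583, -0.2696, 0.1453]
eef_rot: [3.067, -1.477, 0.974]
force: [2.8, -7.1, 1.8]
grip_width: 0.0144
grip_force: 60.1
```

carry_out(commands=[[1,[-1,0,0.1],[0,0,0]],[1,[-1,0,0.1],[0,0,0]],[1,[0,0,0],[0,0,0]]])

```text
time_s: 24.25
ee_pos: [0.4582, -0.2696, 0.1433]
eef_rot: [3.067, -1.477, 0.973]
force: [2.6, -7.2, 2.0]
grip_width: 0.0148
grip_force: 60.1
```

carry_out(commands=[[1,[-2,0,0.2],[0,0,0]],[1,[-2,0,0.2],[0,0,0]],[1,[-2,0,0.2],[0,0,0]],[1,[0,0,0],[0,0,0]]])

```text
time_s: 24.75
ee_pos: [0.4583, -0.2696, 0.1371]
eef_rot: [3.071, -1.477, 0.97]
force: [2.9, -7.0, 1.4]
grip_width: 0.0142
grip_force: 60.0
```

carry_out(commands=[[1,[-2,0,0.2],[0,0,0]],[1,[-2,0,0.2],[0,0,0]],[1,[0,0,0],[0,0,0]]])

```text
time_s: 25.12
ee_pos: [0.4583, -0.2696, 0.1331]
eef_rot: [3.07, -1.477, 0.971]
force: [2.4, -6.5, 0.2]
grip_width: 0.0144
grip_force: 60.0
```

carry_out(commands=[[1,[-2,0,0.2],[0,0,0]],[1,[-2,0,0.2],[0,0,0]],[1,[0,0,0],[0,0,0]]])

```text
time_s: 25.5
ee_pos: [0.4583, -0.2695, 0.1291]
eef_rot: [3.07, -1.477, 0.97]
force: [1.3, -6.6, 0.5]
grip_width: 0.0145
grip_force: 60.0
```

carry_out(commands=[[1,[-2,0,0.2],[0,0,0]],[1,[-2,0,0.2],[0,0,0]],[1,[-1.5,0,0.1],[0,0,0]],[1,[0,0,0],[0,0,0]]])

```text
time_s: 26.0
ee_pos: [0.4583, -0.2696, 0.1236]
eef_rot: [3.071, -1.477, 0.97]
force: [2.7, -7.5, 1.9]
grip_width: 0.0147
grip_force: 60.0
```

```bash
python3 -c "
from h import *
st();o=ctrl.get_obs();print(Ro.from_euler('xyz',o['eef_rot']).as_matrix().round(3))
d=look('side','s7');cv2.imwrite('pics/f.png',cv2.resize(d['img'][190:310,310:470],None,fx=5,fy=5,interpolation=2))"
```

```text
time_s 26.0
qpos [-1.0921, 0.797, 1.6449, 1.1833, 1.7618, -0.9355]
ee_pos [0.4583, -0.2696, 0.1236]
eef_rot [3.0707, -1.4767, 0.97]
force [2.7036, -7.4796, 1.8626]
moment [-0.3938, 0.1005, -1.0084]
grip_width 0.0147
grip_force 60.0112
[[ 0.053  0.783  0.62 ]
 [ 0.077 -0.622  0.779]
 [ 0.996  0.007 -0.094]]
```

View pics/f.png

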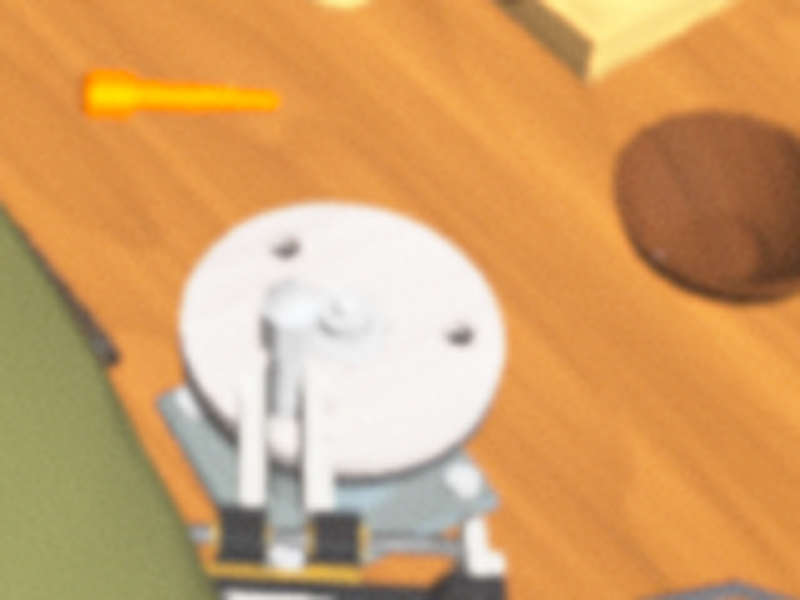

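Pin (285,370 in the crop) stands through the faceplate hole. Next: release, rise to the head and regrip there.

carry_out(commands=[[0.4,[0,0,0],[0,0,0]],[0.4,[0,0,0],[0,0,0]],[0.4,[0,0,0],[0,0,0]],[0.4,[0,0,0],[0,0,0]]])

```text
time_s: 26.55
ee_pos: [0.458, -0.2684, 0.1236]
eef_rot: [3.087, -1.478, 0.957]
force: [-0.4, -0.7, -0.1]
grip_width: 0.0509
grip_force: 0.0
```

carry_out(commands=[[0.4,[13,0,0.3],[0,0,0]],[0.4,[13,0,0.3],[0,0,0]],[0.4,[12,0,0.3],[0,0,0]],[0.4,[12,0,0.3],[0,0,0]],[0.4,[0,0,0],[0,0,0]]])

```text
time_s: 27.18
ee_pos: [0.4615, -0.2638, 0.1742]
eef_rot: [3.07, -1.477, 0.973]
force: [0.1, -0.3, -0.4]
grip_width: 0.0563
grip_force: 0.0
```

```bash
python3 - <<'E'
from h import *
st()
for c in ('top','side','wrist'):
    d=look(c,c+'8')
    for t in ('pin','pin_head'):
        for r in ctrl.place_of(t,c):
            if np.hypot(*(r['at'][:2]-np.array([.46,-.27])))<.04:print(c,t,round(r['score'],2),np.round(r['at'],4),px(d,r['at']))
cv2.imwrite('pics/g.png',cv2.imread('pics/wrist8.png')[60:400,160:480])
E
```

```text
time_s 27.175
qpos [-1.0818, 0.6967, 1.6654, 1.2049, 1.7865, -0.8577]
ee_pos [0.4615, -0.2638, 0.1742]
eef_rot [3.0703, -1.477, 0.973]
force [0.1499, -0.2697, -0.3751]
moment [-0.3272, 0.3436, 0.0381]
grip_width 0.0563
grip_force 0.0
top pin 0.68 [ 0.4546 -0.2746  0.0278] [396.5 216.3]
top pin_head 0.58 [ 0.4534 -0.2742  0.125 ] [403.2 211.2]
side pin_head 0.57 [ 0.4551 -0.2772  0.1184] [366.4 269.3]
wrist pin_head 0.65 [ 0.4538 -0.2783  0.1211] [329.  345.8]
```

View pics/g.png

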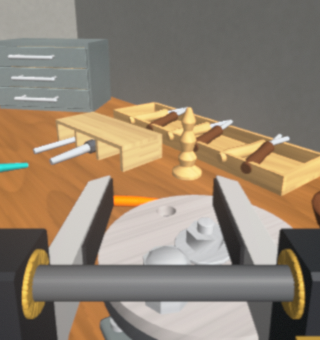

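After release the pin slid down by itself: head seen at (165,270) in the crop, height ≈0.122, so close to home (0.123). I'll check with a light press from above using the shut fingers.

carry_out(commands=[[1,[0,1,0],[0,0,0]],[1,[0,0,0],[0,0,0]],[1,[0,0,0],[0,0,0]],[1,[-5,0,0.5],[0,0,0]],[1,[-5,0,0.5],[0,0,0]],[1,[-5,0,0.5],[0,0,0]],[1,[-4,0,0.4],[0,0,0]],[1,[0,0,0],[0,0,0]]], squeeze=10)

```text
time_s: 28.62
ee_pos: [0.4623, -0.2643, 0.1538]
eef_rot: [3.093, -1.478, 0.95]
force: [-0.3, -0.1, 0.9]
grip_width: 0.0005
grip_force: 0.0
```

carry_out(commands=[[1,[-2,0,0.2],[0,0,0]],[1,[-2,0,0.2],[0,0,0]],[1,[0,0,0],[0,0,0]]])

```text
time_s: 29.0
ee_pos: [0.4623, -0.2643, 0.15]
eef_rot: [3.089, -1.478, 0.955]
force: [-0.1, -0.5, 0.2]
grip_width: 0.0003
grip_force: 0.0
```

carry_out(commands=[[1,[-2,0,0.2],[0,0,0]],[1,[-2,0,0.2],[0,0,0]],[1,[0,0,0],[0,0,0]]])

```text
time_s: 29.38
ee_pos: [0.4623, -0.2643, 0.1459]
eef_rot: [3.09, -1.478, 0.953]
force: [-0.2, -0.2, 0.9]
grip_width: 0.0006
grip_force: 0.0
```

carry_out(commands=[[1,[-1,0,0.1],[0,0,0]],[1,[-1,0,0.1],[0,0,0]],[1,[0,0,0],[0,0,0]]])

```text
time_s: 29.75
ee_pos: [0.4624, -0.2643, 0.1452]
eef_rot: [3.071, -1.48, 0.973]
force: [-1.9, 1.5, 8.2]
grip_width: 0.0003
grip_force: 4.5
```

carry_out(commands=[[1,[-1,0,0.1],[0,0,0]],[1,[-1,0,0.1],[0,0,0]],[1,[0,0,0],[0,0,0]]])

```text
time_s: 30.12
ee_pos: [0.4625, -0.2644, 0.1449]
eef_rot: [3.047, -1.482, 0.998]
force: [-2.1, 2.7, 22.3]
grip_width: 0.0006
grip_force: 11.0
```

It's solid at the home height (0.139). Retreating.

carry_out(commands=[[1,[6,0,-0.5],[0,0,0]],[1,[15,0,-1],[0,0,0]],[1,[20,0,-5],[0,0,0]],[1,[20,0,-15],[0,0,0]],[1,[10,0,-25],[0,0,0]],[1,[0,0,-25],[0,0,0]],[1,[0,0,0],[0,0,0]]])

```text
time_s: 31.0
ee_pos: [0.4211, -0.3164, 0.2205]
eef_rot: [3.072, -1.477, 0.969]
force: [-0.2, -0.6, 0.4]
grip_width: 0.0005
grip_force: 0.0
```

```bash
python3 - <<'E'
from h import *
st()
for c in ('top','side'):
    d=look(c,c+'9')
    for t in ('pin','pin_head','hole0','faceplate'):
        for r in ctrl.place_of(t,c):
            if np.hypot(*(r['at'][:2]-np.array([.504,-.257])))<.09:print(c,t,round(r['score'],2),np.round(r['at'],4),px(d,r['at']))
b=cv2.imread('pics/side9.png')[220:320,330:450]
cv2.imwrite('pics/k.png',cv2.resize(b,None,fx=5,fy=5,interpolation=2))
E
```

```text
time_s 31.0
qpos [-1.1853, 0.6581, 1.5857, 1.1595, 1.9008, -0.7737]
ee_pos [0.4211, -0.3164, 0.2205]
eef_rot [3.0719, -1.4767, 0.9691]
force [-0.1694, -0.613, 0.3756]
moment [-0.3318, 0.3418, -0.0515]
grip_width 0.0005
grip_force 0.0
top pin 0.49 [ 0.452  -0.2734  0.028 ] [396.2 217.2]
top pin_head 0.39 [ 0.4537 -0.275   0.1245] [403.5 211.1]
top hole0 0.98 [ 0.552  -0.2882  0.1118] [403.7 176.2]
top hole0 0.89 [ 0.511  -0.2015  0.1163] [373.7 192.3]
top faceplate 0.88 [ 0.5035 -0.2582  0.0982] [393.6 195.2]
top faceplate 0.37 [ 0.4542 -0.2754  0.1271] [403.8 210.7]
side pin 0.28 [ 0.5489 -0.2916  0.1099] [401. 257.]
side pin_head 0.53 [ 0.456  -0.2786  0.1225] [367.2 268.5]
side hole0 0.9 [ 0.5453 -0.2899  0.1082] [399.2 257.7]
side hole0 0.57 [ 0.5124 -0.2018  0.1122] [365.4 239. ]
```

View pics/k.png

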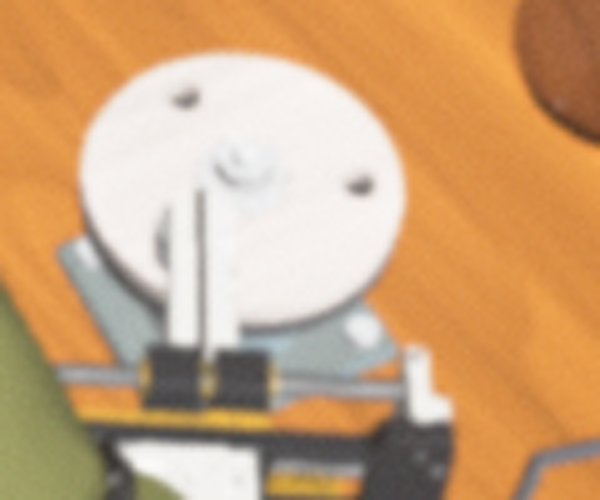

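The fingers are clear of the pin and mostly hide it from this camera. The top view puts the pin head at height ≈0.1245 (home 0.123), so I'm handing in.

```bash
python3 -c "
from station import ctrl
print(ctrl.hand_in())"
```

```text
the job is handed in; nothing more can be done
None
```

The tapered pin stands head-up through the faceplate and backplate with its head fully home on the faceplate; the gripper is clear and the job was handed in at about 31 s.

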